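# Key the short specimen tile tight in the setting jig

### The job

Three ceramic specimen tiles lie in the nests of the setting jig, and the one that was cut short can rattle. Draw the steel taper key up out of the tool stand and slide it, nose down, into the only gap between a tile and the jig's front rail that is wide enough to take its nose; push it down until it drives that tile flush against the rear fence and the tile is clamped tight. Finish while still holding the key upright and pressed down in the gap; do not disturb the other two tiles, the two markers in the stand, the timer or the bottle.

Things in the scene. Friction and masses are not known exactly. Their poses are not given: they have to be found in the camera images.
- jig: Fixed setting jig: dark steel bed 119 mm (x) by 228 mm (y), top 38 mm above the bench; steel fence at the rear (+x), lower steel front rail (-x, robot side), 83 mm between their faces. Ribs 7 mm high part it into three nests 64 mm wide at y = -72, 0, +72 mm, a tile in each. Origin on the bench under its centre, x from front rail to fence.
- fence_face (a point): Centre of the fence's front face (in the jig frame x = +41.5 mm, y = 0, 7 mm above the bed); axes as the jig. The fence is 20 mm high and runs along all three nests.
- fence: The rear fence of the jig, part of it, origin at the middle of its underside on the bed (18 mm thick, 20 mm high).
- abutment_face (a point): Middle of the top edge of the front rail's inner face (jig frame x = -41.5, y = 0, z = 52 mm, level with the tiles' top); axes as the jig. Right behind the rail, in each nest, a slot through the bed, 17 mm (x) by 40 mm (y, centred on the nest), lets the key's nose pass below the bed, where 26 mm is free over the bench.
- tile_short: Short white ceramic tile, 68 mm (x) by 60 mm (y) by 14 mm thick, 150 g, loose, flat on the bed in one of the three nests (which one varies). At the start about 4 mm off the fence and 11 mm off the front rail (15 mm in all). Origin on its underside, 37.5 mm before its rear edge, on the middle line; axes as the jig's to within 1 degree.
- tile_short_front (a point): Middle of the short tile's front top edge.
- tile_short_rear (a point): Middle of the short tile's rear face, 7 mm up.
- tile_long: Full-length tile, 80 mm by 60 mm by 14 mm, same material; 3 mm of play in all in its nest. Origin on its underside, 40 mm before its rear edge.
- tile_mid: Nearly full-length tile, 77.5 mm by 60 mm by 14 mm; 5.5 mm of play in all in its nest. Origin on its underside, 39.5 mm before its rear edge.
- key: Loose steel taper key with black grip, 150 mm long, 26 mm wide (y), 220 g, standing nose down in the stand. Both broad faces (+x, -x) taper alike: 7 mm thick (x) at the nose, 19 mm from 55 mm up to the top. Origin at the nose end, z up along the key; a half turn about z changes nothing. In the gap its thickness lies along the jig's x.
- key_nose (a point): Middle of the key's nose end. In the gap the key first meets the short tile with the nose about 20 mm below the tile's top; the tile is flush with it about 36 to 45 mm below, and then 10 to 20 N of downward push clamps the tile. The taper is self-locking.
- key_grip (a point): Point on the key's axis 108 mm above the nose, middle of the parallel grip.
- stand: Fixed plywood tool stand, 64 mm (x) by 176 mm (y) by 72 mm high: an upper plate (top at 70 mm) and a lower plate over a base 6 mm thick on which the tools stand. Key slot in the middle, 21 by 28.5 mm, the key's thickness along the stand's x; a marker stands in a hole 58 mm to either side along y. Origin on the bench under the middle.
- stand_slot (a point): Middle of the mouth of the key's slot, at the top of the upper plate (70 mm up).
- marker_black: Black marker pen, 15 mm thick, 130 mm long (top 136 mm above the bench), upright in the stand at its -y hole; leave alone. Origin halfway along, on the side of the barrel.
- marker_white: White marker pen, cap end down, 14 mm thick, 125 mm long (top 131 mm above the bench), upright in the stand at its +y hole; leave alone. Origin halfway along, on the side of the barrel.
- bench_timer: Bench timer, 58 by 62 by 20 mm, loose, lying behind the jig; leave alone. Origin under its centre.
- small_bottle: Reagent bottle with screw cap, 52 mm wide, 85 mm high, loose, behind the jig; leave alone. Origin under its centre.
Things that resemble listed ones, but are neither listed nor needed, are in the scene too. Leave any green or yellow look-alike of the tile_short alone. Several things have the shape of the key; the one meant has the colours described above.

How it is judged:
On the way, in this order (a step that is already met when the one before it is completed fails the run):
1. the key has been drawn up clear of the tool stand, held in the fingers (z of key_nose in the frame of stand above 0.078 m and contact force between the fingers and key above 1 N), for 0.2 s.
2. the key's nose is in the gap before the short tile, below the tile's top (x of key_nose in the frame of abutment_face between 0 and 0.018 m and y of key_nose in the frame of tile_short between -0.018 and 0.018 m and z of key_nose in the frame of tile_short below 0.01 m and angle between key's own z axis and vertical below 0.2 rad), for 0.1 s.
At the end, for the whole second after the job is handed in: Key upright (0.1 rad), still, in the gap before the short tile, nose 26 mm or more below the tile's top, off the bench; tile flat (0.035 rad), square (0.025 rad), within 2 mm of the fence and pressed on it with over 3 N by the key (over 3 N); fingers hold the key (over 5 N) (x of key_nose in the frame of abutment_face between 0 and 0.018 m and y of key_nose in the frame of tile_short between -0.018 and 0.018 m and z of key_nose in the frame of tile_short below -0.012 m and height (world z) of key_nose above 0.002 m and angle between key's own z axis and vertical below 0.1 rad and linear speed of key below 0.01 m/s and x of tile_short_rear in the frame of fence_face above -0.002 m and angle between the x axis of tile_short and the x axis of jig, either way round below 0.025 rad and angle between tile_short's own z axis and vertical below 0.035 rad and contact force between each of fence, key and tile_short above 3 N and contact force between the fingers and key above 5 N); the arm keeps its last pose, push and grip.
It fails at once if one of the other two tiles is moved more than 4 mm (distance of any of tile_long, tile_mid from where it was at the start of the episode above 0.004 m).
It fails at once if the key is forced on one of the other two tiles (more than 8 N) (contact force between key and tile_long above 8 N or contact force between key and tile_mid above 8 N).
It fails at once if a marker in the stand is disturbed (moved more than 20 mm) (distance of any of marker_black, marker_white from where it was at the start of the episode above 0.02 m).
It fails at once if the timer is disturbed (moved more than 15 mm) (distance of bench_timer from where it was at the start of the episode above 0.015 m).
It fails at once if the bottle is disturbed (moved more than 15 mm) (distance of small_bottle from where it was at the start of the episode above 0.015 m).
It also fails if it takes over 48 s, if anything falls off the work surface, if the arm or the gripper's body presses on something with over 40 N, if the wrist force passes 120 N, or if a joint passes its speed limit or range.

### The arm

A 6-joint arm with a two-finger parallel gripper is mounted at the origin on a cart in front of the work surface, level with it; the furniture and walls round the work are solid. World frame = base frame: x ahead of the robot, y to its left, z up, the work surface at z = 0. Lengths are in m, angles in rad, forces in N, time in s.
With the tool pointing down it reaches from about 0.3 to 0.875 m from the base axis. Payload 6.4 kg.
Tool frame: the origin (TCP) lies midway between the tips of the shut fingers; the grasp point (between the pads) lies 19 mm behind it; z points along the fingers, y is the line along which they close (so a half turn about z gives the same grasp; the last joint's range is limited). The gripper opens to 85 mm and grips with 20 to 120 N. Pads are 22 mm wide; open, the fingers measure 114 mm over their backs; the gripper's body (76 mm by 85 mm) begins 54 mm behind the grasp point. The pads swing forward as they close: fully open they stand 13 mm farther back than shut.
Start: joints at [-1.42, 0.181, 1.607, -0, 1.354, -0.206], TCP at [0.201, -0.539, 0.231] pointing down, gripper open.
Joint ranges: [-2.99, 2.99], [-0.89, 2.07], [0.3, 2.58], [-1.14, 4.28], [0, 2.63], [-3.12, 3.12]. Speed limits (rad/s): [2.57, 2.57, 3.01, 3.14, 3.14, 3.14].

### API

Orientations are given as a unit quaternion [w, x, y, z].
In Python, from bench import ctrl gives the robot as it stands.
- The arm moves only by the tool drive_tool, never from a script. Its argument "plan" is a list that holds one entry, the list of rows, each a list of 4 numbers: the shift along the tool's x, y, z scaled (see below), then the turn about the tool's z scaled (see below). In form: [[[x, y, z, roll], ...]]. A call has 1 to 12 rows; each row is the pose to reach, as a shift and turn from the pose commanded when the call began, along the tool's axes at that moment, turning the shorter way round; what a row does not reach only later rows make up. The controller multiplies each number of a shift by 400 mm and each number of a turn by 180 degrees. A row lasts 1/12 s, in which the tool goes at most 41.7 mm and 7.16 degrees, less where a joint would pass 70% of its speed; a pose out of reach is approached as far as the arm can. A call with a number of a shift or a turn outside -1 to 1 is refused whole. A call with a gripper value outside its range is refused whole. "jaw" is the closure, from 0 (fully open) to 1 (shut), set as the call begins (left out, the last holds). The fingers move at their own pace and stop on an object; the grip force is fixed at half the most. Time passes only in rows, so rows that repeat a pose let the fingers close. It gives the time, the measured TCP pose, the force, the opening and the grip force at its end, in the units of the state.
- ctrl.get_obs(): the state, without advancing time (a new reading comes with each control period).
- ctrl.camera(name): name is "scene" or "top" or "wrist"; returns (picture, depth): 400x640x3 uint8, red, green, blue; 400x640 float32, m along the optical axis (not along the pixel's ray), 0 where there is no reading.
- ctrl.camera_info(name): a dict with "camera_matrix" (3x3 intrinsics, pixels), "R" (3x3) and "t" (3): a world point X has camera coordinates R X + t; the wrist camera has in their place "T_tool_cam" (4x4, takes a point from camera to tool coordinates, whose origin is the TCP and whose axes are the flange's). Camera axes: x right, y down, z forward; pixel columns grow to the right and rows downward; lengths in m; the calibration is good to about 2 mm. A picture is of the moment at which its call begins: read the wrist's pose just before it. camera_info takes no time and is no camera call.
- ctrl.hand_in(): hands the job in; it is judged then, once.
The state is a dict: "time_s": time; "q": joint angles; "dq": joint speeds; "joint_efforts": joint torques, N m; "eef_pos": TCP position; "eef_rot": TCP orientation; "wrist_force": force on the tool from outside, world axes, zero at the start; "torque": the same for the moment, N m; "opening": opening from 0.0 (shut) to 1.0 (fully open); "grasp_force": force on a finger pad.
Only numpy, scipy, OpenCV 4.12 (cv2) and the standard library are available. Lean on these libraries where they do the work, as an engineer would, in place of code of your own. Each camera call takes 0.05 s, during which the arm holds its last target. There are 200 camera calls.

## Working session

There is one attempt and no reset: what is moved stays moved. The work goes in short steps, Python scripts to look and compute and a tool call to move; the robot and the scene stay as the last step left them, time stands still between calls to the robot, and variables do not carry over. Pictures are saved under pics/ and viewed, at most 10 in all, crops included, and the job is handed in when it is done.

Besides the shell and the picture viewer there is one more tool, called after "Call:" as a command line: name --argument value ..., lists and objects as JSON in quotes. drive_tool: Moves the arm, as the interface text tells. Its arguments: {"type":"object","properties":{"plan":{"type":"array"},"jaw":{"type":"number"}},"required":["plan"]}

```bash
ls; mkdir -p pics; cat > h.py <<'E'
import numpy as np,cv2
from bench import ctrl
def save(n,im): cv2.imwrite('pics/'+n+'.png',cv2.cvtColor(im,cv2.COLOR_RGB2BGR))
def cam(name):
    o=ctrl.get_obs(); im,d=ctrl.camera(name); return o,im,d
E
python3 - <<'E'
from h import *
ctrl_o=ctrl.get_obs(); print(ctrl_o)
for n in ['scene','top']:
    o,im,d=cam(n); save(n+'0',im); np.savez('pics/'+n+'0.npz',im=im,d=d)
    i=ctrl.camera_info(n); print(n,i)
print(ctrl.camera_info('wrist'))
E
```

```text
pics
{'time_s': 0.0, 'q': array([-1.42027714e+00,  1.81594929e-01,  1.60796544e+00,  7.56777327e-06,
        1.35378628e+00, -2.06292954e-01]), 'dq': array([ 0.00153567,  0.00113719,  0.00034609, -0.00104929,  0.00053373,
       -0.00057272]), 'joint_efforts': array([-1.64126810e-03, -4.44875479e+01, -3.51338053e+01, -4.38600982e-04,
        9.05655732e-03, -2.30514172e-05]), 'eef_pos': array([ 0.20078228, -0.53823913,  0.23037442]), 'eef_rot': array([-8.76550451e-04,  9.84127570e-01,  1.77460297e-01,  2.81464564e-05]), 'wrist_force': array([-0.45059675, -0.06841471, -0.1287946 ]), 'torque': array([-0.04761181, -0.00776902, -0.00983282]), 'grasp_force': 0.0, 'opening': 0.9970888749400858}
scene {'camera_matrix': array([[440.52803751,   0.        , 319.01147346],
       [  0.        , 440.52803751, 190.81882484],
       [  0.        ,   0.        ,   1.        ]]), 'R': array([[ 0.65581594, -0.75490901, -0.0042223 ],
       [-0.36711529, -0.31402879, -0.87556398],
       [ 0.65964522,  0.57575889, -0.48308373]]), 't': array([-0.42127741,  0.27529631,  0.7503869 ])}
top {'camera_matrix
[... 190 characters left out ...]
94501, -0.00907591],
       [-0.99469777,  0.00615749, -0.10265684],
       [ 0.10270708,  0.0084885 , -0.99467542]]), 't': array([-0.08339887,  0.54337808,  1.39775965])}
{'camera_matrix': array([[334.38019634,   0.        , 317.26970029],
       [  0.        , 334.38019634, 198.28511354],
       [  0.        ,   0.        ,   1.        ]]), 'T_tool_cam': array([[ 8.25960801e-04, -9.65345475e-01, -2.60974005e-01,
         6.69753700e-02],
       [ 9.99999528e-01,  9.30930054e-04, -2.78605160e-04,
        -3.35644014e-04],
       [ 5.11898775e-04, -2.60973651e-01,  9.65345788e-01,
        -1.43179449e-01],
       [ 0.00000000e+00,  0.00000000e+00,  0.00000000e+00,
         1.00000000e+00]])}
```

View pics/scene0.png

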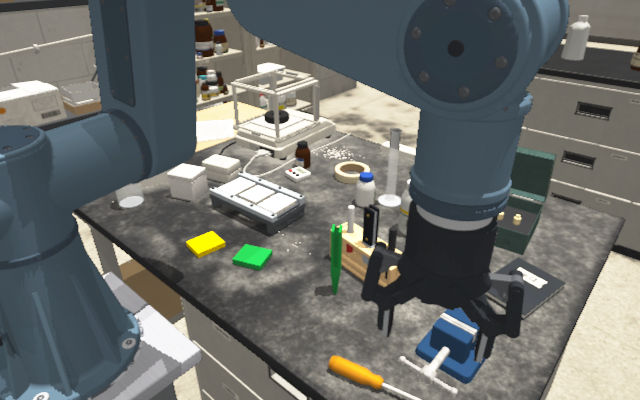

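View pics/top0.png

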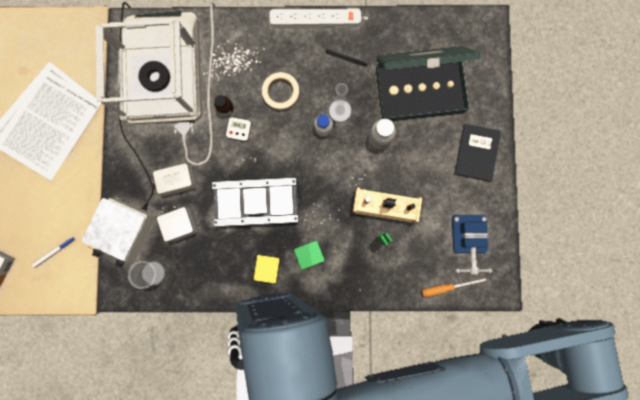

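The top view shows the jig at about (255,203) and the stand at (388,205). The green key look-alike stands free at (385,240). The green tile at (309,255) and the yellow tile at (267,268) lie in front of the jig. Next I enlarge the stand and jig and get rough positions.

```bash
cat >> h.py <<'E'
def ray(name,u,v,z,o=None):
    "world point where pixel ray meets plane height z"
    i=ctrl.camera_info(name); d=np.linalg.inv(i['camera_matrix'])@[u,v,1]
    if name=='wrist':
        T=pose(o)@i['T_tool_cam']; c=T[:3,3]; d=T[:3,:3]@d
    else:
        c=-i['R'].T@i['t']; d=i['R'].T@d
    return c+d*(z-c[2])/d[2]
def pose(o):
    from scipy.spatial.transform import Rotation as Ro
    q=o['eef_rot']; T=np.eye(4); T[:3,:3]=Ro.from_quat([q[1],q[2],q[3],q[0]]).as_matrix(); T[:3,3]=o['eef_pos']; return T
E
python3 - <<'E'
from h import *
t=np.load('pics/top0.npz')['im']; s=np.load('pics/scene0.npz')['im']
a=cv2.resize(t[165:255,200:430],None,fx=3.4,fy=3.4,interpolation=cv2.INTER_CUBIC)
b=cv2.resize(s[185:305,300:420],None,fx=2.4,fy=2.4,interpolation=cv2.INTER_CUBIC)
c=np.zeros((a.shape[0]+b.shape[0],a.shape[1],3),np.uint8); c[:a.shape[0]]=a; c[a.shape[0]:,:b.shape[1]]=b
b2=cv2.resize(s[165:240,200:315],None,fx=3.8,fy=3.8,interpolation=cv2.INTER_CUBIC); c[a.shape[0]:a.shape[0]+b2.shape[0],300:300+b2.shape[1]]=b2[:,:c.shape[1]-300]
save('crop0',c); print(c.shape)
for n,u,v,z in [('jig',255,203,.05),('stand',388,205,.07),('greenkey',385,240,.1),('keytop',390,203,.156)]: print(n,ray('top',u,v,z))
E
```

```text
(594, 782, 3)
jig [0.51717462 0.10520328 0.05      ]
stand [ 0.50788625 -0.25594933  0.07      ]
greenkey [ 0.41377997 -0.24305028  0.1       ]
keytop [ 0.50595106 -0.25124026  0.156     ]
```

View pics/crop0.png

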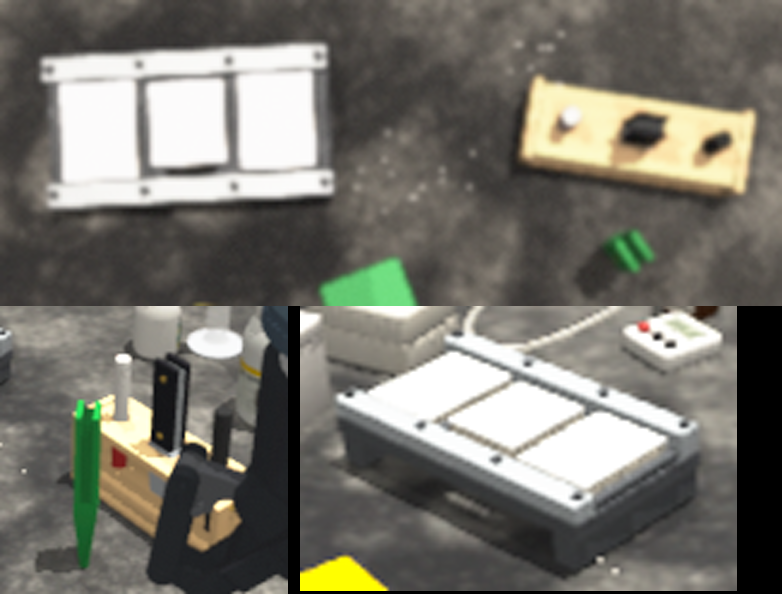

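The candidates for the key are the black-gripped one in the stand slot (scene (371,223), top (390,203)) and the green one standing free (scene (336,250), top (385,240)). The black and steel one in the stand fits the description, and the crop confirms it. The middle nest's tile shows a dark gap at the front rail (top (256,215)), so it is the short one. I move above the stand and measure with the wrist camera.

```bash
cat >> h.py <<'E'
def plan(p,yaw_y):
    "move numbers: TCP to p with tool y at world angle yaw_y (deg, mod 180)"
    o=ctrl.get_obs(); T=pose(o); d=T[:3,:3].T@(np.array(p)-T[:3,3])/0.4
    a=np.degrees(np.arctan2(T[1,1],T[0,1])); w=(yaw_y-a+90)%180-90
    print('t',round(o['time_s'],2),'tcp',o['eef_pos'].round(4),'yawy',round(a,2),'F',o['wrist_force'].round(1),'open',round(o['opening'],3)); print('shift',d.round(4),'roll',round(-w/180,4))
E
python3 -c "
from h import *
plan([.507,-.275,.30],-6.5)"
```

```text
t 0.1 tcp [ 0.2008 -0.5383  0.2304] yawy -69.56 F [0.1 0.2 0.1] open 0.999
shift [ 0.9473 -0.3496 -0.173 ] roll -0.3503
```

Call:
drive_tool --plan '[[[0.2,-0.07,-0.15,-0.04],[0.947,-0.35,-0.173,-0.35],[0.947,-0.35,-0.173,-0.35],[0.947,-0.35,-0.173,-0.35],[0.947,-0.35,-0.173,-0.35],[0.947,-0.35,-0.173,-0.35],[0.947,-0.35,-0.173,-0.35],[0.947,-0.35,-0.173,-0.35],[0.947,-0.35,-0.173,-0.35],[0.947,-0.35,-0.173,-0.35],[0.947,-0.35,-0.173,-0.35],[0.947,-0.35,-0.173,-0.35]]]' --jaw 0

```text
time_s: 1.1
eef_pos: [0.5081, -0.2734, 0.3002]
eef_rot: [-0.0, 0.745, 0.667, -0.0]
wrist_force: [0.3, 0.5, -0.0]
opening: 1.0
grasp_force: 0.0
```

```bash
python3 -c "
from h import *
o,im,d=cam('wrist'); save('w1',im); np.savez('pics/w1.npz',im=im,d=d,T=pose(o)); plan([.507,-.275,.30],-6.5)
o,im,d=cam('top'); np.savez('pics/top1.npz',im=im,d=d)
"
```

```text
t 1.15 tcp [ 0.507  -0.2746  0.2999] yawy -6.45 F [-0.   0.1  0. ] open 1.006
shift [-0.0011  0.0001 -0.0002] roll 0.0003
```

View pics/w1.png

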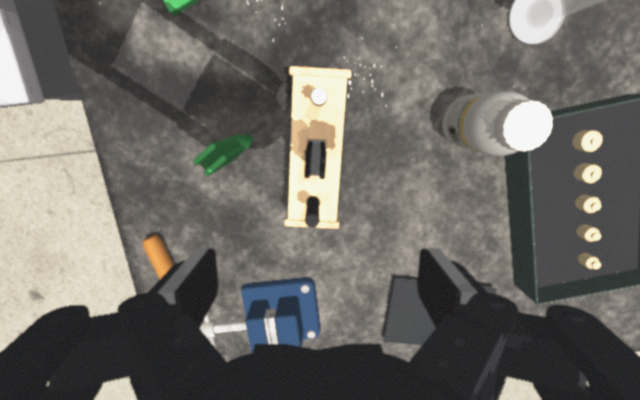

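The wrist view shows the stand at (317,148), with the white marker at (319,97), the black and steel key at (316,158) and the black marker at (312,212). I now turn these into points.

```bash
cat >> h.py <<'E'
def cloud(name,d,T=None):
    i=ctrl.camera_info(name); v,u=np.indices(d.shape)
    r=np.linalg.inv(i['camera_matrix'])@np.stack([u.ravel(),v.ravel(),np.ones(d.size)])*d.ravel()
    if name=='wrist':
        M=T@i['T_tool_cam']; X=M[:3,:3]@r+M[:3,3:4]
    else: X=i['R'].T@(r-i['t'][:,None])
    return X.T.reshape(d.shape+(3,))
def rect(P):
    (c,s,a)=cv2.minAreaRect((P[:,:2]*1000).astype(np.float32)); return np.round(c,1),np.round(s,1),round(a,1)
E
python3 - <<'E'
from h import *
a=np.load('pics/w1.npz'); X=cloud('wrist',a['d'],a['T'])
reg=np.zeros(a['d'].shape,bool); reg[60:232,280:355]=1
for lo,hi in [(.06,.08),(.1,.125),(.125,.14),(.14,.17)]:
    m=reg&(X[...,2]>lo)&(X[...,2]<hi)
    n,l,st,c=cv2.connectedComponentsWithStats(m.astype(np.uint8))
    for k in range(1,n):
        if st[k,4]>15: P=X[l==k]; print(lo,st[k],c[k].round(1),P[:,2].round(3).min(),np.median(P[:,2]).round(4),P[:,2].max().round(3),rect(P))
# wood colour mask outline on z=.071
hsv=cv2.cvtColor(a['im'],cv2.COLOR_RGB2HSV); print(hsv[150,302],hsv[158,316],hsv[120,330])
b=np.load('pics/top1.npz'); Y=cloud('top',b['d']); reg=np.zeros(b['d'].shape,bool); reg[180:230,345:430]=1
for lo,hi in [(.06,.08),(.14,.17)]:
    m=reg&(Y[...,2]>lo)&(Y[...,2]<hi); P=Y[m]
    if m.sum()>5: print('top',lo,m.sum(),np.median(P,0),rect(P))
E
```

```text
0.06 [ 285   67   66  162 6773] [316.2 142.1] 0.06 0.0708 0.08 (array([ 508.8, -254. ]), array([176.8,  63.1]), 80.4)
0.1 [307 143  19   6  47] [316.4 145.6] 0.1 0.113 0.124 (array([ 511. , -242.3]), array([ 2.2, 17.6]), 79.7)
0.1 [305 203  15  13  98] [312.5 208. ] 0.1 0.1136 0.125 (array([ 499.2, -306.7]), array([14.6,  6.3]), 2.5)
0.125 [311  88  16  17 211] [318.9  96. ] 0.128 0.1315 0.134 (array([ 518.3, -196.9]), array([13.8, 13.5]), 84.2)
0.125 [306 146  21   4  37] [315.8 147.7] 0.125 0.1328 0.14 (array([ 511.1, -242.3]), array([ 2.2, 18.1]), 80.3)
0.125 [305 210  15  18 215] [312.1 218.7] 0.125 0.1361 0.139 (array([ 499.4, -310.8]), array([14.4, 13.8]), 83.5)
0.14 [304 148  23  32 623] [315.2 163.1] 0.14 0.1546 0.158 (array([ 509.1, -253.9]), array([25.7, 19.1]), 80.8)
[ 16  94 190] [15  5 96] [ 27  33 247]
top 0.06 610 [ 0.50786613 -0.23717577  0.07054246] (array([ 512.1, -254.5]), array([175.1,  64.1]), 82.4)
top 0.14 80 [ 0.50887074 -0.25440029  0.1524294 ] (array([ 508.6, -255.3]), array([25.5, 19.1]), 78.0)
```

Key centre is (508.9, -253.9) mm with its top at about 156 mm, and the stand's x axis is at -9.4°. The two views agree, and the sizes match the text.

```bash
python3 -c "
from h import *
plan([.509,-.254,.095],-9.4)"
```

```text
t 1.2 tcp [ 0.5064 -0.2753  0.2998] yawy -6.55 F [-0.  -0.2  0.1] open 0.996
shift [0.0536 0.0011 0.5121] roll 0.0158
```

Call:
drive_tool --plan '[[[0.053,0,0.05,0.016],[0.053,0,0.1,0.016],[0.053,0,0.16,0.016],[0.053,0,0.22,0.016],[0.053,0,0.28,0.016],[0.053,0,0.34,0.016],[0.053,0,0.4,0.016],[0.053,0,0.45,0.016],[0.053,0,0.49,0.016],[0.053,0,0.512,0.016],[0.053,0,0.512,0.016],[0.053,0,0.512,0.016]]]' --jaw 0

```text
time_s: 2.2
eef_pos: [0.5087, -0.255, 0.0957]
eef_rot: [-0.0, 0.763, 0.646, -0.0]
wrist_force: [-0.5, 0.0, 0.9]
opening: 1.005
grasp_force: 0.0
```

Call:
drive_tool --plan '[[[0,0,0,0],[0,0,0,0],[0,0,0,0],[0,0,0,0],[0,0,0,0],[0,0,0,0],[0,0,0,0],[0,0,0,0],[0,0,0,0],[0,0,0,0],[0,0,0,0],[0,0,0,0]]]' --jaw 1

```text
time_s: 3.2
eef_pos: [0.5096, -0.2544, 0.0962]
eef_rot: [0.0, 0.763, 0.647, 0.0]
wrist_force: [-0.7, 0.5, 5.8]
opening: 0.216
grasp_force: 58.6
```

```bash
python3 -c "
from h import *
plan([.509,-.254,.095],-9.4)"
```

```text
t 3.2 tcp [ 0.5096 -0.2544  0.0962] yawy -9.43 F [-0.7  0.5  5.8] open 0.216
shift [ 0.0008 -0.0016  0.003 ] roll -0.0002
```

Call:
drive_tool --plan '[[[0,0,-0.02,0],[0,0,-0.06,0],[0,0,-0.1,0],[0,0,-0.15,0],[0,0,-0.2,0],[0,0,-0.25,0],[0,0,-0.3,0],[0,0,-0.35,0],[0,0,-0.4,0],[0,0,-0.43,0],[0,0,-0.45,0],[0,0,-0.45,0]]]'

```text
time_s: 4.2
eef_pos: [0.5098, -0.2546, 0.2772]
eef_rot: [0.001, 0.763, 0.647, 0.0]
wrist_force: [0.5, -0.7, -2.3]
opening: 0.218
grasp_force: 58.7
```

```bash
python3 - <<'E'
from h import *
# rough jig from top camera depth, then plan a view pose over it
o,im,d=cam('top'); Y=cloud('top',d); reg=np.zeros(d.shape,bool); reg[170:235,200:310]=1
for lo,hi in [(.03,.065),(.055,.062),(.047,.054)]:
    m=reg&(Y[...,2]>lo)&(Y[...,2]<hi); print(lo,m.sum(),rect(Y[m]),np.median(Y[m],0))
plan([.509,.02,.30],2)
E
```

```text
0.03 3567 (array([519.7, 105. ]), array([119.8, 228.6]), 2.5) [0.52017839 0.1040782  0.05198664]
0.055 830 (array([519.5, 104.9]), array([119.2, 225.8]), 2.5) [0.56035548 0.1075189  0.05717234]
0.047 1804 (array([519.7, 104.9]), array([119.6, 228.1]), 2.4) [0.51130504 0.10524006 0.05123033]
t 4.25 tcp [ 0.5094 -0.2543  0.2757] yawy -9.44 F [ 0.4 -0.4 -2.6] open 0.213
shift [ 0.6762 -0.1133 -0.0608] roll -0.0635
```

Jig centre is (519.7, 105) mm at yaw +2.45°, with footprint 119.6 x 228 mm, which matches. I move beside it for a wrist view of the gap.

```bash
python3 -c "
from h import *
plan([.49,.02,.25],2.45)"
```

```text
t 4.25 tcp [ 0.5094 -0.2543  0.2757] yawy -9.44 F [ 0.4 -0.4 -2.6] open 0.213
shift [ 0.6685 -0.1602  0.0642] roll -0.066
```

Call:
drive_tool --plan '[[[0.05,-0.01,0,-0.01],[0.12,-0.03,0,-0.02],[0.19,-0.045,0,-0.02],[0.26,-0.06,0.01,-0.03],[0.33,-0.08,0.02,-0.04],[0.4,-0.1,0.03,-0.05],[0.47,-0.115,0.04,-0.06],[0.54,-0.13,0.05,-0.066],[0.6,-0.145,0.06,-0.066],[0.65,-0.155,0.064,-0.066],[0.6685,-0.16,0.064,-0.066],[0.6685,-0.16,0.064,-0.066]]]'

```text
time_s: 5.25
eef_pos: [0.489, 0.0217, 0.2486]
eef_rot: [-0.001, 0.691, 0.723, -0.001]
wrist_force: [-0.3, 0.0, -2.1]
opening: 0.212
grasp_force: 58.8
```

```bash
python3 -c "
from h import *
o,im,d=cam('wrist'); save('w2',im); np.savez('pics/w2.npz',im=im,d=d,T=pose(o)); plan([.49,.02,.25],2.45)
"
```

```text
t 5.3 tcp [0.4895 0.0204 0.2491] yawy 2.55 F [ 0.2 -0.6 -3.5] open 0.215
shift [-0.0011  0.0013 -0.0024] roll 0.0005
```

View pics/w2.png

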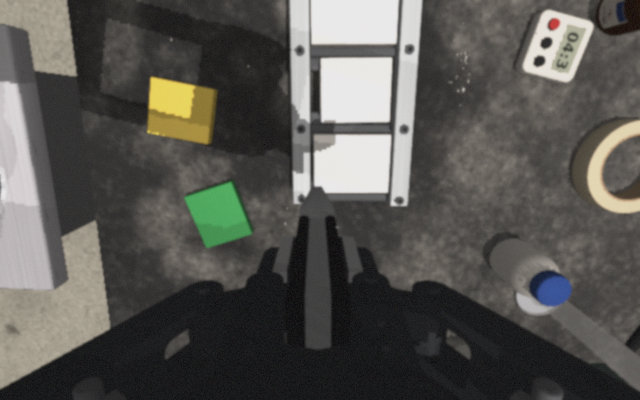

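The wrist view shows the key held with its nose at (317,190). The middle tile (about (355,90)) has a dark gap to the front rail at (315,92), while the upper and lower tiles nearly touch the rail. I now measure the gap edges and the key.

```bash
python3 - <<'E'
from h import *
a=np.load('pics/w2.npz'); T=a['T']; X=cloud('wrist',a['d'],T); im=a['im']
class O(dict):pass
from scipy.spatial.transform import Rotation as Ro
q=Ro.from_matrix(T[:3,:3]).as_quat(); o=dict(eef_pos=T[:3,3],eef_rot=[q[3],*q[:3]])
g=cv2.cvtColor(im,cv2.COLOR_RGB2GRAY)
print(g[92,286:420])
Z=np.nan_to_num(X[...,2])
# jig frame from depth
reg=np.zeros(Z.shape,bool); reg[0:210,285:425]=1
m=reg&(Z>.03)&(Z<.07); print('jigall',rect(X[m]))
c,s=np.cos(np.radians(2.5)),np.sin(np.radians(2.5))
D=X[...,:2]-[.5197,.105]; J=np.stack([D@[c,s],D@[-s,c]],-1)
for r in (68,76,84,92,100,108,116):
    print(r,'jx:z',[(round(J[r,u,0]*1e3,1),round(Z[r,u]*1e3,1)) for u in range(302,332,2)])
print('fence side',[(u,round(J[92,u,0]*1e3,1),round(Z[92,u]*1e3,1),g[92,u]) for u in range(384,402)])
print('jy', J[68,350],J[116,350])
# key: dark/steel pts above z .1
m=(Z>.145)&(Z<.3); m[:,:285]=0; m[:,350:]=0; m[300:]=0
ys=np.where(m)[0]; print(ys.min())
for r in range(ys.min(),ys.min()+110,8):
    u=np.where(m[r]&(abs(X[r,:,1]-T[1,3])<.03))[0]
    if len(u): k=X[r,u]; print(r,u.min(),u.max(),(k[[0,-1],0]*1e3).round(1),k.mean(0).round(4))
E
```

```text
[ 86  75  54  52  80 131 176 194 198 200 203 204 203 201 200 203 204 212
 218 220 221 223 214 172 117  79  62  45  40  39  39  34  48  81 144 206
 227 232 234 233 234 232 232 234 233 233 233 233 234 233 233 233 233 232
 233 233 233 233 233 234 233 232 233 233 233 232 233 233 233 234 234 233
 233 233 233 233 233 234 233 233 233 233 233 233 233 234 233 233 233 233
 233 232 232 232 233 233 233 232 233 234 233 233 232 225 194 129  72  65
  67  77 112 159 194 209 209 213 210 210 208 208 209 210 209 207 205 205
 208 204 187 148  96  57  49  51]
jigall (array([520.3,  89.6]), array([119.4, 194.2]), 2.6)
68 jx:z [(np.float64(-48.8), np.float64(53.2)), (np.float64(-46.9), np.float64(52.7)), (np.float64(-45.0), np.float64(52.5)), (np.float64(-43.1), np.float64(53.3)), (np.float64(-41.5), np.float64(38.9)), (np.float64(-39.6), np.float64(38.8)), (np.float64(-37.6), np.float64(40.9)), (np.float64(-35.6), np.float64(37.7)), (np.float64(-33.6), np.float64(39.8)), (np.float64(-31.7), np.float64(38.7)), (np.float64(-29.8), np.float64(53.7)), (np.float64(-27.9), np.float64(53.3)), (np.float64(-26.0),
[... 4741 characters left out ...]
-0.02253838]
186
186 312 321 [485.3 491.7] [0.4885 0.0347 0.1595]
194 308 326 [483.2 494.7] [0.489  0.0349 0.1834]
202 303 330 [480.8 496.7] [0.4887 0.0348 0.2022]
210 300 334 [480.  498.3] [0.4893 0.0349 0.2183]
218 299 335 [480.  498.6] [0.489  0.0338 0.2288]
226 298 336 [480.2 498.3] [0.4893 0.0339 0.2412]
234 297 338 [480.4 498.9] [0.4896 0.0339 0.2518]
242 285 349 [475.8 502.8] [0.4894 0.0337 0.2606]
250 285 349 [476.7 502.1] [0.4894 0.0338 0.269 ]
258 285 349 [477.4 501.6] [0.4895 0.0338 0.2764]
266 285 349 [478. 501.] [0.4895 0.0338 0.2831]
274 285 349 [478.4 500.7] [0.4895 0.0337 0.2887]
282 285 349 [478.7 500.9] [0.4895 0.0335 0.2938]
290 285 349 [479.  500.7] [0.4889 0.0326 0.2973]
```

The rail face is at jig x = -41.7 mm and the tile front at -30.5 mm, so the gap is 11 mm with its centre at -36.1. The slot is open down to z = 0, and the key is held vertical with its nose at (0.4885, 0.0213, 0.159). I move over the gap to a hover with the nose at about 75 mm.

Call:
drive_tool --plan '[[[0.03,0,0,0],[0.07,0,0,0],[0.11,-0.002,0,0],[0.15,-0.003,0.02,0],[0.18,-0.003,0.05,0],[0.2,-0.0033,0.09,0],[0.2056,-0.0033,0.13,0],[0.2056,-0.0033,0.17,0],[0.2056,-0.0033,0.2,0],[0.2056,-0.0033,0.21,0],[0.2056,-0.0033,0.21,0],[0.2056,-0.0033,0.21,0]]]'

```text
time_s: 6.3
eef_pos: [0.4854, 0.1018, 0.166]
eef_rot: [-0.0, 0.692, 0.722, -0.0]
wrist_force: [0.3, 0.9, -2.9]
opening: 0.216
grasp_force: 58.8
```

```bash
python3 - <<'E'
from h import *
o,im,d=cam('wrist'); T=pose(o); np.savez('pics/w3.npz',im=im,d=d,T=T)
save('w3',cv2.resize(im[80:300,200:440],None,fx=2.5,fy=2.5))
plan(T[:3,3],2.5)
X=cloud('wrist',d,T); Z=X[...,2]; a=np.radians(2.5); c,s=np.cos(a),np.sin(a)
D=X[...,:2]-[.5197,.105]; J=np.stack([D@[c,s],D@[-s,c]],-1)*1e3
tj=(T[:2,3]-[.5197,.105])@np.array([[c,-s],[s,c]])*1e3; print('tcp jig',tj)
for r in range(100,260,8):
    row=[(u,J[r,u,0].round(1),J[r,u,1].round(0),(Z[r,u]*1e3).round(0)) for u in range(260,380)]
    e=[row[k] +row[k+1][1:] for k in range(119) if abs(row[k][3]-row[k+1][3])>9]
    print(r,[tuple(map(float,x)) for x in e])
E
```

```text
t 6.35 tcp [0.4858 0.1019 0.1667] yawy 2.41 F [-0.3 -0.5 -2.9] open 0.21
shift [-0.0001 -0.0011  0.0015] roll -0.0005
tcp jig [-34.45376974  -1.69290833]
100 [(281.0, -65.6, 72.0, 1.0, -59.6, 71.0, 51.0), (306.0, -41.9, 71.0, 51.0, -41.8, 71.0, 30.0), (307.0, -41.8, 71.0, 30.0, -40.4, 71.0, 50.0)]
108 [(282.0, -65.1, 65.0, -0.0, -59.0, 65.0, 52.0), (306.0, -41.9, 65.0, 51.0, -41.8, 65.0, 32.0), (307.0, -41.8, 65.0, 32.0, -40.4, 65.0, 51.0), (341.0, -16.0, 65.0, 53.0, -33.2, 65.0, 309.0), (342.0, -33.2, 65.0, 309.0, -14.4, 65.0, 52.0)]
116 [(282.0, -65.2, 58.0, 1.0, -59.2, 59.0, 51.0), (306.0, -42.0, 59.0, 51.0, -41.8, 59.0, 34.0), (307.0, -41.8, 59.0, 34.0, -41.9, 58.0, 1.0), (308.0, -41.9, 58.0, 1.0, -39.7, 59.0, 53.0)]
124 [(279.0, -68.1, 51.0, 1.0, -33.2, 65.0, 309.0), (280.0, -33.2, 65.0, 309.0, -66.2, 51.0, 2.0), (282.0, -65.4, 51.0, 1.0, -59.3, 53.0, 52.0), (306.0, -42.0, 53.0, 51.0, -41.7, 53.0, 39.0), (308.0, -40.9, 53.0, 37.0, -39.8, 53.0, 52.0)]
132 [(282.0, -65.7, 44.0, 0.0, -59.5, 47.0, 52.0), (306.0, -42.1, 47.0, 51.0, -41.7, 47.0, 39.0), (308.0, -40.9, 47.0, 39.0, -39.8
[... 1659 characters left out ...]
.0), (335.0, -24.5, 11.0, 150.0, -18.4, -23.0, 52.0), (376.0, 13.8, -22.0, 53.0, -33.2, 65.0, 309.0), (377.0, -33.2, 65.0, 309.0, 15.4, -22.0, 53.0)]
228 [(285.0, -65.4, -49.0, -1.0, -59.0, -29.0, 53.0), (297.0, -50.1, -29.0, 54.0, -42.4, 11.0, 163.0), (337.0, -24.0, 9.0, 159.0, -16.3, -32.0, 46.0)]
236 [(285.0, -65.7, -57.0, -1.0, -59.2, -36.0, 53.0), (295.0, -51.6, -35.0, 56.0, -42.9, 10.0, 170.0), (338.0, -24.3, 10.0, 172.0, -15.1, -41.0, 42.0)]
244 [(279.0, -71.6, -65.0, 1.0, -49.0, 10.0, 179.0), (355.0, -17.7, 10.0, 179.0, -1.6, -44.0, 52.0)]
252 [(263.0, -87.9, -74.0, 1.0, -56.1, 6.0, 178.0), (357.0, -17.8, 10.0, 188.0, -16.1, 6.0, 178.0), (371.0, -10.7, 6.0, 179.0, 11.9, -51.0, 52.0)]
```

View pics/w3.png

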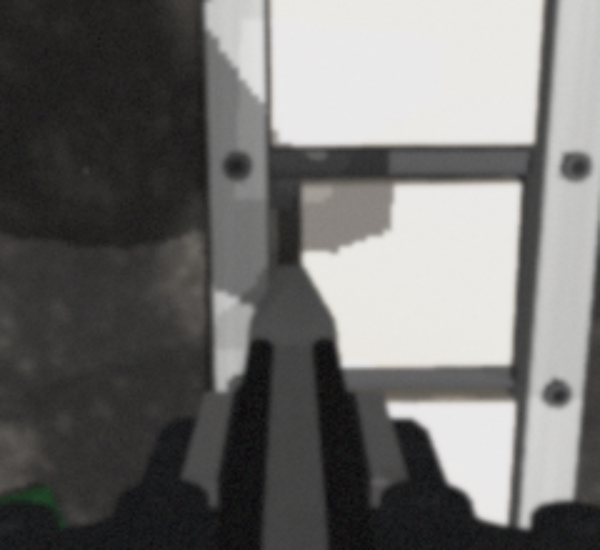

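The gap is centred at jig x = -36.2 mm, and the key is at -33.9, about 2.2 mm too far back, with y about -2 mm. I correct both, then lower until the nose is about 11 mm below the tile top.

Call:
drive_tool --plan '[[[0.003,-0.003,0,0],[0.005,-0.0055,0,0],[0.005,-0.0055,0.01,0],[0.005,-0.0055,0.025,0],[0.005,-0.0055,0.04,0],[0.005,-0.0055,0.05,0],[0.005,-0.0055,0.06,0],[0.005,-0.0055,0.068,0],[0.005,-0.0055,0.076,0],[0.005,-0.0055,0.083,0],[0.005,-0.0055,0.09,0],[0.005,-0.0055,0.09,0]]]'

```text
time_s: 7.35
eef_pos: [0.4826, 0.104, 0.1295]
eef_rot: [-0.0, 0.692, 0.722, -0.0]
wrist_force: [0.0, 0.4, -3.5]
opening: 0.215
grasp_force: 58.8
```

```bash
cat > look.py <<'E'
from h import *
o,im,d=cam('wrist'); T=pose(o); plan(T[:3,3],2.5); print('torque',o['torque'].round(2),o['grasp_force'])
X=cloud('wrist',d,T); Z=X[...,2]; a=np.radians(2.5); c,s=np.cos(a),np.sin(a)
D=X[...,:2]-[.5197,.105]; J=np.stack([D@[c,s],D@[-s,c]],-1)*1e3
for r in range(128,236,9):
    row=[(u,J[r,u,0].round(1),J[r,u,1].round(0),(Z[r,u]*1e3).round(0)) for u in range(270,370)]
    e=[row[k] +row[k+1][1:] for k in range(99) if abs(row[k][3]-row[k+1][3])>7 and max(row[k][3],row[k+1][3])<250]
    print(r,[tuple(map(float,x)) for x in e])
import sys; save(sys.argv[1],cv2.resize(im[60:280,200:440],None,fx=2.5,fy=2.5))
E
python3 look.py w4
```

```text
t 7.4 tcp [0.4828 0.104  0.1298] yawy 2.44 F [ 0.5  0.1 -2.3] open 0.217
shift [ 0.     -0.0003  0.0008] roll -0.0003
torque [0.03 0.02 0.  ] 58.831931948661804
128 [(281.0, -65.2, 52.0, 1.0, -59.0, 55.0, 53.0), (309.0, -41.7, 54.0, 45.0, -42.1, 52.0, -1.0), (310.0, -42.1, 52.0, -1.0, -40.3, 55.0, 51.0)]
137 [(281.0, -65.4, 45.0, 1.0, -59.2, 49.0, 52.0), (309.0, -41.7, 49.0, 49.0, -41.2, 48.0, 39.0), (310.0, -41.2, 48.0, 39.0, -40.3, 49.0, 51.0)]
146 [(281.0, -65.5, 38.0, 2.0, -59.2, 43.0, 53.0), (309.0, -41.6, 43.0, 52.0, -41.3, 42.0, 37.0), (311.0, -40.6, 42.0, 37.0, -39.7, 43.0, 52.0)]
155 [(281.0, -65.9, 30.0, -0.0, -59.5, 37.0, 52.0)]
164 [(282.0, -65.3, 23.0, 0.0, -58.9, 31.0, 53.0), (309.0, -41.7, 31.0, 52.0, -41.3, 29.0, 39.0), (324.0, -31.5, 29.0, 38.0, -31.0, 31.0, 49.0)]
173 [(282.0, -65.4, 16.0, 1.0, -59.0, 25.0, 53.0), (309.0, -41.7, 25.0, 52.0, -41.4, 23.0, 39.0), (324.0, -31.4, 23.0, 38.0, -31.0, 25.0, 53.0)]
182 [(282.0, -65.8, 8.0, -0.0, -59.3, 19.0, 52.0), (309.0, -41.8, 19.0, 51.0, -41.6, 14.0, 31.0), (310.0, -41.6, 14.0, 31.0, -41.5, 8.0, 0.0), (324.0, -30.7, 8.0, 0.0, -31.0, 19.0, 51.0)]
191 [(282.0, -66.0, -0.0, -0.0, -59.6, 13.0, 51.0)]
200 [(283.0, -65.2, -8.0, 0.0, -58.8, 7.0, 53.0), (303.0, -46.0, 6.0, 52.0, -44.2, 13.0, 78.0), (329.0, -29.1, 14.0, 79.0, -27.5, 7.0, 53.0)]
209 [(283.0, -65.3, -15.0, 2.0, -59.0, 0.0, 53.0), (299.0, -48.7, 0.0, 53.0, -45.5, 14.0, 98.0), (334.0, -26.9, 14.0, 97.0, -24.0, 0.0, 52.0)]
218 [(283.0, -65.6, -24.0, 1.0, -59.4, -7.0, 52.0), (298.0, -49.6, -6.0, 53.0, -45.5, 13.0, 110.0), (335.0, -26.9, 12.0, 108.0, -23.2, -6.0, 52.0)]
227 [(284.0, -64.9, -32.0, 1.0, -58.7, -13.0, 53.0), (297.0, -50.3, -13.0, 53.0, -45.1, 13.0, 124.0), (336.0, -27.3, 13.0, 125.0, -22.5, -13.0, 53.0)]
```

The key is centred at -36.2 with the nose inside the gap and no side force. I continue down gently, following the wedge.

Call:
drive_tool --plan '[[[0,0,0.005,0],[0,0,0.01,0],[0,0,0.015,0],[0,0,0.02,0],[0,0.0005,0.024,0],[0,0.001,0.028,0],[0,0.0015,0.032,0],[0,0.002,0.036,0],[0,0.0025,0.039,0],[0,0.0025,0.039,0],[0,0.0025,0.039,0],[0,0.0025,0.039,0]]]'

```text
time_s: 8.4
eef_pos: [0.484, 0.1041, 0.1145]
eef_rot: [0.0, 0.692, 0.722, 0.0]
wrist_force: [0.4, -0.1, -3.3]
opening: 0.213
grasp_force: 59.0
```

```bash
python3 look.py w5 | grep -E '^t|shift|torq|^1[4-9]|^2'
```

```text
t 8.45 tcp [0.484  0.1041 0.1145] yawy 2.44 F [ 1.5 -0.2 -2.2] open 0.216
shift [0.     0.     0.0001] roll -0.0003
torque [ 0.02 -0.2  -0.02] 58.99972200393677
146 [(276.0, -66.5, 39.0, -1.0, -59.4, 45.0, 52.0), (306.0, -41.7, 45.0, 50.0, -41.4, 43.0, 39.0), (308.0, -40.8, 43.0, 39.0, -39.8, 45.0, 51.0)]
155 [(276.0, -66.4, 32.0, 1.0, -59.6, 39.0, 51.0)]
164 [(277.0, -66.0, 25.0, 1.0, -59.2, 34.0, 51.0), (306.0, -41.7, 34.0, 52.0, -41.6, 31.0, 37.0)]
173 [(277.0, -66.2, 18.0, 0.0, -59.2, 28.0, 52.0), (306.0, -41.8, 28.0, 51.0, -41.6, 25.0, 39.0)]
182 [(277.0, -66.5, 11.0, -0.0, -59.4, 22.0, 52.0), (306.0, -41.8, 22.0, 53.0, -41.7, 19.0, 37.0), (307.0, -41.7, 19.0, 37.0, -42.1, 11.0, 1.0), (326.0, -27.9, 11.0, -0.0, -28.5, 21.0, 47.0)]
191 [(278.0, -65.9, 4.0, 0.0, -58.9, 17.0, 52.0), (306.0, -41.8, 17.0, 53.0, -41.6, 14.0, 40.0), (307.0, -41.6, 14.0, 40.0, -42.1, 4.0, 1.0), (308.0, -42.1, 4.0, 1.0, -40.3, 14.0, 41.0), (324.0, -30.3, 14.0, 42.0, -28.6, 3.0, -1.0), (326.0, -27.9, 4.0, 1.0, -28.5, 15.0, 48.0)]
200 [(278.0, -66.2, -4.0, 0.0, -59.1, 11.0, 53.0), (303.0, -43.8, 11.0, 53.0, -42.7, 14.0, 64.0), (329.0, -27.7, 14.0, 63.0, -26.7, 11.0, 53.0)]
209 [(278.0, -66.4, -11.0, -0.0, -59.3, 5.0, 52.0), (299.0, -46.4, 5.0, 53.0, -44.1, 14.0, 83.0), (334.0, -25.5, 14.0, 82.0, -23.4, 5.0, 52.0)]
218 [(279.0, -65.9, -19.0, -0.0, -58.8, -1.0, 53.0), (298.0, -47.1, -1.0, 53.0, -44.0, 13.0, 95.0), (335.0, -25.5, 12.0, 93.0, -22.7, -1.0, 53.0)]
227 [(279.0, -66.0, -26.0, 1.0, -59.0, -8.0, 52.0), (297.0, -48.0, -8.0, 52.0, -43.7, 13.0, 109.0), (336.0, -25.8, 13.0, 108.0, -21.9, -7.0, 53.0)]
```

The tile is moving with the key: its front has gone from -31 to -28.6 and forces are small. I push on towards flush in small steps.

Call:
drive_tool --plan '[[[0,0,0.003,0],[0,0.0005,0.006,0],[0,0.0005,0.009,0],[0,0.001,0.012,0],[0,0.001,0.015,0],[0,0.0015,0.018,0],[0,0.0018,0.02,0],[0,0.002,0.0215,0],[0,0.002,0.0215,0],[0,0.002,0.0215,0]]]'

```text
time_s: 9.28
eef_pos: [0.4848, 0.1041, 0.1058]
eef_rot: [0.0, 0.692, 0.722, 0.0]
wrist_force: [2.3, 0.5, -3.2]
opening: 0.213
grasp_force: 58.8
```

```bash
python3 look.py w6 | grep -E '^t|shift|torq|^1[8-9]|^2'
```

```text
t 9.33 tcp [0.4848 0.1041 0.1059] yawy 2.44 F [ 2.3  0.4 -3. ] open 0.213
shift [ 0.     -0.      0.0001] roll -0.0003
torque [-0.01 -0.49  0.01] 58.845500349998474
182 [(274.0, -66.8, 13.0, 1.0, -59.4, 24.0, 52.0), (304.0, -41.9, 24.0, 53.0, -41.7, 22.0, 43.0), (305.0, -41.7, 22.0, 43.0, -42.5, 13.0, 2.0), (328.0, -25.8, 13.0, 1.0, -26.7, 23.0, 48.0)]
191 [(274.0, -67.0, 6.0, 1.0, -59.8, 18.0, 50.0), (304.0, -42.0, 19.0, 52.0, -41.6, 17.0, 44.0), (305.0, -41.6, 17.0, 44.0, -41.6, 12.0, 27.0), (306.0, -41.6, 12.0, 27.0, -41.8, 6.0, 0.0), (308.0, -41.0, 6.0, 1.0, -39.5, 14.0, 31.0), (324.0, -29.5, 14.0, 34.0, -28.0, 6.0, 0.0), (328.0, -25.7, 6.0, -0.0, -26.7, 18.0, 49.0)]
200 [(275.0, -66.5, -1.0, 1.0, -59.1, 13.0, 52.0)]
209 [(272.0, -69.0, -8.0, 1.0, -33.7, 67.0, 249.0), (273.0, -33.7, 67.0, 249.0, -67.5, -8.0, 1.0), (275.0, -66.8, -8.0, 1.0, -59.2, 7.0, 53.0), (299.0, -45.1, 7.0, 52.0, -43.4, 14.0, 73.0), (334.0, -24.7, 14.0, 74.0, -23.0, 7.0, 53.0)]
218 [(275.0, -67.1, -16.0, -0.0, -59.7, 1.0, 51.0), (298.0, -45.8, 2.0, 53.0, -43.3, 12.0, 85.0), (304.0, -40.5, 14.0, 90.0, -33.7, 67.0, 249.0), (305.0, -33.7, 67.0, 249.0, -39.5, 14.0, 89.0), (335.0, -24.7, 12.0, 84.0, -22.3, 1.0, 52.0), (353.0, -11.9, 2.0, 54.0, -33.7, 67.0, 249.0), (354.0, -33.7, 67.0, 249.0, -10.6, 2.0, 53.0)]
227 [(276.0, -66.6, -24.0, -0.0, -59.0, -4.0, 53.0), (297.0, -46.5, -4.0, 52.0, -42.9, 13.0, 101.0), (336.0, -25.1, 13.0, 101.0, -21.6, -4.0, 53.0), (360.0, -7.4, -4.0, 54.0, -33.7, 67.0, 249.0), (361.0, -33.7, 67.0, 249.0, -6.0, -5.0, 52.0)]
```

Call:
drive_tool --plan '[[[0,0.0005,0.0015,0],[0,0.0005,0.003,0],[0,0.0005,0.004,0],[0,0.0005,0.004,0]]]'

```text
time_s: 9.67
eef_pos: [0.4849, 0.1041, 0.1045]
eef_rot: [0.0, 0.692, 0.722, -0.0]
wrist_force: [0.2, -0.2, 0.6]
opening: 0.215
grasp_force: 59.4
```

Call:
drive_tool --plan '[[[0,0.0005,0.0015,0],[0,0.0005,0.003,0],[0,0.0005,0.004,0],[0,0.0005,0.004,0]]]'

```text
time_s: 10.0
eef_pos: [0.4851, 0.1041, 0.1034]
eef_rot: [-0.0, 0.692, 0.722, -0.0]
wrist_force: [-3.1, -0.0, 7.9]
opening: 0.217
grasp_force: 60.4
```

The clamp is engaging, with about 10 N down. A bit more.

Call:
drive_tool --plan '[[[0,0,0.001,0],[0,-0.0003,0.002,0],[0,-0.0003,0.003,0],[0,-0.0003,0.003,0],[0,-0.0003,0.003,0],[0,-0.0003,0.003,0]]]'

```text
time_s: 10.5
eef_pos: [0.4851, 0.1041, 0.1028]
eef_rot: [0.0, 0.692, 0.722, -0.0]
wrist_force: [-4.3, -0.6, 13.2]
opening: 0.217
grasp_force: 61.0
```

```bash
python3 look.py w7 | grep -E '^t|shift|torq|^1[8-9]|^2'
```

```text
t 10.55 tcp [0.4851 0.1042 0.1028] yawy 2.46 F [-3.7 -0.8 12.2] open 0.215
shift [-0.     -0.      0.0001] roll -0.0002
torque [-0.09  1.01  0.02] 61.001425981521606
182 [(273.0, -67.1, 13.0, -1.0, -59.3, 25.0, 52.0), (304.0, -41.7, 24.0, 48.0, -41.4, 22.0, 38.0), (328.0, -26.8, 22.0, 38.0, -26.6, 25.0, 51.0)]
191 [(273.0, -67.2, 7.0, 0.0, -59.6, 19.0, 51.0), (304.0, -41.7, 19.0, 49.0, -41.6, 15.0, 34.0), (305.0, -41.6, 15.0, 34.0, -42.2, 7.0, 0.0), (308.0, -40.7, 7.0, 1.0, -39.2, 14.0, 29.0), (324.0, -29.1, 14.0, 29.0, -27.8, 7.0, 0.0), (328.0, -25.6, 7.0, 0.0, -26.5, 19.0, 50.0)]
200 [(274.0, -66.6, -0.0, 1.0, -59.1, 14.0, 52.0)]
209 [(274.0, -66.9, -8.0, -0.0, -59.3, 8.0, 51.0), (299.0, -44.7, 8.0, 52.0, -43.0, 14.0, 71.0), (333.0, -25.0, 14.0, 70.0, -23.5, 8.0, 52.0), (355.0, -10.7, 8.0, 52.0, -33.4, 67.0, 246.0), (356.0, -33.4, 67.0, 246.0, -9.7, 9.0, 53.0)]
218 [(274.0, -67.1, -15.0, 0.0, -59.4, 2.0, 52.0), (298.0, -45.3, 3.0, 53.0, -42.9, 13.0, 84.0), (334.0, -25.1, 13.0, 84.0, -22.8, 3.0, 52.0)]
227 [(275.0, -66.4, -22.0, 2.0, -59.1, -4.0, 51.0), (297.0, -45.9, -3.0, 54.0, -42.5, 14.0, 99.0), (336.0, -24.7, 13.0, 97.0, -21.5, -3.0, 53.0)]
```

View pics/w7.png

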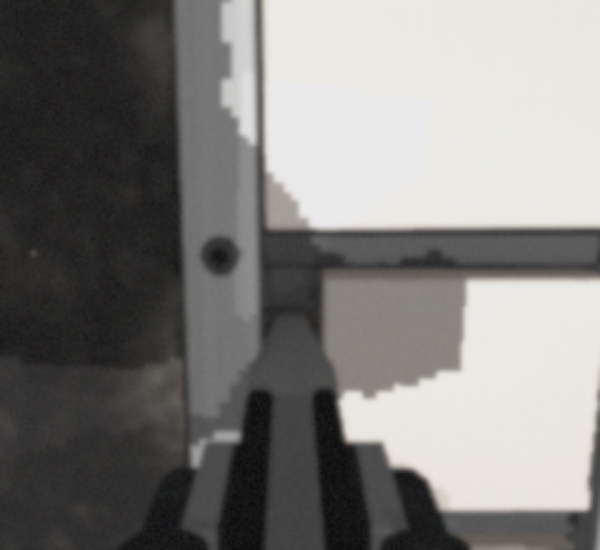

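The wrist view shows the key seated between rail and tile, with its nose in the gap at about crop (290,320). The tile front is at -26.5 mm, the flush value. I press slightly more, let it settle, and check the fence side.

Call:
drive_tool --plan '[[[0,0,0.001,0],[0,-0.0003,0.0015,0],[0,-0.0003,0.0015,0],[0,-0.0003,0.0015,0],[0,-0.0003,0.0015,0],[0,-0.0003,0.0015,0]]]'

```text
time_s: 11.05
eef_pos: [0.4851, 0.1041, 0.1026]
eef_rot: [0.0, 0.692, 0.722, -0.0]
wrist_force: [-5.7, -1.2, 15.6]
opening: 0.214
grasp_force: 61.3
```

```bash
python3 - <<'E'
from h import *
o,im,d=cam('wrist'); T=pose(o); plan(T[:3,3],2.5)
X=cloud('wrist',d,T); Z=X[...,2]; a=np.radians(2.5); c,s=np.cos(a),np.sin(a)
D=X[...,:2]-[.5197,.105]; J=np.stack([D@[c,s],D@[-s,c]],-1)*1e3
for r in (120,185,200,215,230):
    print(r,[(u,float(J[r,u,0].round(1)),float(J[r,u,1].round()),int(Z[r,u]*1e3)) for u in range(400,450) if 31<J[r,u,0]<44])
E
```

```text
t 11.1 tcp [0.4851 0.1042 0.1027] yawy 2.46 F [-5.2  0.1 16.6] open 0.215
shift [-0.0001 -0.0001  0.0001] roll -0.0002
120 [(432, 31.1, 61.0, 52), (433, 31.7, 61.0, 52), (434, 32.1, 61.0, 52), (435, 33.0, 61.0, 51), (436, 33.2, 61.0, 52), (437, 33.8, 61.0, 52), (438, 34.7, 61.0, 51), (439, 34.9, 61.0, 52), (440, 35.7, 61.0, 51), (441, 36.3, 61.0, 51), (442, 36.5, 61.0, 52), (443, 37.4, 61.0, 51), (444, 37.6, 61.0, 52), (445, 38.7, 61.0, 51), (446, 38.7, 61.0, 53), (447, 41.4, 61.0, 47), (448, 41.0, 61.0, 49), (449, 41.8, 61.0, 49)]
185 [(426, 31.1, 23.0, 51), (427, 31.6, 23.0, 51), (428, 32.0, 23.0, 52), (429, 32.6, 23.0, 52), (430, 33.3, 23.0, 52), (431, 34.0, 23.0, 51), (432, 34.1, 23.0, 53), (433, 34.8, 23.0, 52), (434, 35.6, 23.0, 52), (435, 36.4, 23.0, 51), (436, 36.9, 23.0, 52), (437, 37.2, 23.0, 52), (438, 38.2, 23.0, 51), (439, 38.5, 23.0, 52), (440, 39.2, 23.0, 52), (441, 39.5, 23.0, 53), (442, 40.0, 23.0, 53), (443, 41.1, 23.0, 51), (444, 41.7, 23.0, 51), (445, 41.5, 24.0, 53), (446, 41.0, 24.0, 56), (447, 41.2, 24.0, 57), (448, 41.8, 24.0, 57), (449, 42.1, 25.0, 58)]
200 [
[... 986 characters left out ...]
 6.0, 57), (445, 42.0, 6.0, 57), (446, 42.2, 6.0, 58), (447, 42.5, 7.0, 58), (448, 43.0, 7.0, 59), (449, 43.5, 7.0, 59)]
230 [(423, 31.6, -5.0, 51), (424, 32.4, -6.0, 51), (425, 32.3, -5.0, 53), (426, 33.6, -6.0, 51), (427, 34.1, -5.0, 51), (428, 34.6, -5.0, 52), (429, 35.0, -5.0, 52), (430, 35.5, -5.0, 52), (431, 36.6, -6.0, 51), (432, 36.9, -5.0, 52), (433, 38.1, -6.0, 50), (434, 37.8, -5.0, 53), (435, 38.6, -5.0, 52), (436, 39.2, -5.0, 52), (437, 39.8, -5.0, 52), (438, 40.7, -5.0, 52), (439, 41.5, -5.0, 51), (440, 41.1, -4.0, 54), (441, 41.3, -4.0, 55), (442, 41.4, -4.0, 56), (443, 41.6, -3.0, 57), (444, 42.0, -3.0, 57), (445, 42.7, -3.0, 57), (446, 42.8, -3.0, 59), (447, 43.3, -3.0, 59)]
```

The tile's top runs level right up to the fence face at 41.4 mm, so it is flush. The push is about 18 N. I hand in.

```bash
python3 -c "
from bench import ctrl
print(ctrl.hand_in())"
```

```text
the job is handed in; nothing more can be done
None
```

I handed the job in at about 11 s: the key is held upright and pressed down with about 18 N in the middle nest's gap, with the short tile flush on the rear fence in the last wrist-camera view; the hand-in returned no verdict.

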